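# Index the parts carousel by its spokes

### The job

Turn the round parts plate by pushing its spokes sideways with a fingertip, until the white relay stands in line with the index tongue that juts out from under the plate, and leave it at rest there. Push gently and steadily: do not grip or straddle a spoke, do not shove or lift the stand, keep off the parts on the plate, and leave the things lying round it where they are.

Things in the scene. Friction and masses are not known exactly. Their poses are not given: they have to be found in the camera images.
- hub (a point): Point on the vertical turning axis of the grey painted parts plate (round, 160 mm across, 12 mm thick), in its top face, 34 mm above the mat. Its axes turn with the plate: four plain steel spokes stand out along its +x, +y, -x and -y.
- spoke (a point): Point on the centre line of one of the four alike spokes (the one along hub's +x), 115 mm from the axis, 45 mm above the mat. A spoke is a 10 mm round bar, cranked up from the plate's rim; it runs level from 95 to 135 mm from the axis, centre line 45 mm above the mat, and ends in a 15 mm black ball (outermost 145 mm from the axis).
- relay_rim (a point): Point on the rim of the plate's top face (80 mm from the axis), on the radius through the middle of the white relay's station; midway between two spokes (45 degrees from each).
- index (a point): Point 80 mm from the turning axis, at the height of the plate's top face, exactly over the middle line of the index tongue, a flat pointed aluminium bar 18 mm wide and 6 mm thick fixed to the stand 4 mm above the mat, which juts out radially from under the plate to 159 mm from the axis. The relay is in line with the tongue when relay_rim coincides with index.
- plate (a joint): Angle of the plate on its stand in rad, growing anticlockwise seen from above. The relay is in line with the index tongue at pi/4 = 0.785 and at full turns (6.283) from there. It turns either way without stops against light steady friction (about 0.06 N m) and stays where it is left.
- stand: The stand: dark steel foot 150 mm across with the index tongue, about 3 kg, standing loose on the green bench mat (2.4 mm thick; mat top at z = 0.0024 m). Origin at the centre of its underside, on the turning axis; the tongue points along its own -x.
- relay: White upright relay, 29x28x48 mm, fixed on the plate, its middle 47 mm from the axis, top 82 mm above the mat. Origin at the centre of its underside.
- reel: Flat blue round wick reel, 42 mm across, 12 mm tall, fixed on the plate a quarter turn anticlockwise (from above) of the relay. Origin at the centre of its underside.
- switch: Black dome hand switch, 46x62x28 mm, fixed on the plate opposite the relay. Origin at the centre of its underside. The fourth station is empty.
- box_navy: Bystander: navy rectangular carton, 61x115x50 mm, loose on the bench. Origin at the centre of its underside.
- spool_pink: Bystander: wire spool, pink winding, 72 mm across, 55 mm tall, loose on the bench. Origin at the centre of its underside.
- tester: Bystander: black pocket tester, 100x62x25 mm, loose on the bench. Origin at the centre of its underside.
- long_nose: Bystander: yellow-handled long-nose pliers, 149x75x12 mm, loose on the bench. Origin at the centre of its underside.
- tape: Bystander: roll of black tape, 67 mm across, 19 mm tall, loose on the bench. Origin at the centre of its underside.

How it is judged:
By the outcome, as a careful person would: the job done as asked, in the order asked, and still so for the second after the job is handed in, with the robot touching nothing.
It also fails if it takes over 64 s, if anything falls off the work surface, if the arm or the gripper's body presses on something with over 40 N, if the wrist force passes 120 N, or if a joint passes its speed limit or range.

### The arm

A 7-joint arm with a two-finger parallel gripper is mounted at the origin on a cart in front of the work surface, level with it; the furniture and walls round the work are solid. World frame = base frame: x ahead of the robot, y to its left, z up, the work surface at z = 0. Lengths are in m, angles in rad, forces in N, time in s.
With the tool pointing down it reaches from about 0.425 to 0.95 m from the base axis. Payload 4.7 kg.
Tool frame: the origin (TCP) lies at the centre of the arm's flange, where the gripper is bolted on; the fingertips stand 182 mm ahead of it and the grasp point (between the pads) lies ctrl.pinch_z ahead of it (ctrl.pinch_z is the distance from the TCP to the grasp point, in m); z points along the fingers, y is the line along which they close (so a half turn about z gives the same grasp; the last joint's range is limited). The gripper opens to 87 mm and grips with 3 to 60 N. Pads are 19 mm wide; open, the fingers measure 117 mm over their backs; the gripper's body (75 mm by 190 mm) begins 51 mm behind the grasp point.
Start: joints at [-1.366, 0.469, -0.049, 1.532, 0.024, 1.141, -0.082], TCP at [0.156, 0.657, 0.405] pointing down, gripper open.
Joint ranges: [-2.59, 2.59], [-0.33, 1.99], [-1.39, 1.29], [0.1, 2.45], [-1.04, 4.18], [0.21, 1.99], [-2.66, 2.66]. Speed limits (rad/s): [2.57, 2.57, 3.14, 3.14, 3.14, 3.14, 3.14].

### API

Orientations are given as a unit quaternion [w, x, y, z].
In Python, from bench import ctrl gives the robot as it stands. The module is installed in compiled form; this text tells all that it offers.
- The arm moves only by the tool arm_command, never from a script. Its argument "deltas" is a list of rows, each an object with "travel": the shift along the tool's x, y, z in cm, a list of three; "dr": the turn, a rotation vector about the tool's x, y, z in rad, a list of three; "claw": the gripper's target within -1 to 1 (fully open at 1, half-way at 0, shut at -1). In form: [{"travel": [tx, ty, tz], "dr": [rx, ry, rz], "claw": claw}, ...]. A call has exactly 10 rows; each row shifts and turns the commanded pose from where the row before left it, along the tool's axes as they then stand; what a row does not reach is not made up. A row lasts 1/12 s, in which the tool goes at most 41.7 mm and 7.16 degrees, less where a joint would pass 70% of its speed; a pose out of reach is approached as far as the arm can. A call is refused whole if a number of a shift passes 4.17 or a number of a turn 0.125, either way. A call with a gripper value outside its range is refused whole. The fingers move at their own pace and stop on an object; "newtons" is the grip in N (left out, the last holds). Time passes only in rows, so rows that do not move let the fingers close, or fill a call up. It gives the time, the measured TCP pose, the force, the opening and the grip force at its end, in the units of the state.
- ctrl.get_obs(): the state, without advancing time (a new reading comes with each control period).
- ctrl.get_image(name): name is "side" or "top" or "wrist"; returns a dict with "frame" (400x640x3 uint8, red, green, blue), "z_map" (400x640 float32, m along the optical axis (not along the pixel's ray), 0 where there is no reading), "camera_matrix" (3x3 intrinsics, pixels), "position" and "orientation" of the camera in the world. Camera axes: x right, y up, looking along -z (the intrinsics and any distortion apply to the point x, -y, -z); pixel columns grow to the right and rows downward; lengths in m; the calibration is good to about 2 mm. A picture is of the moment at which its call begins.
- ctrl.finish_job(): hands the job in; it is judged then, once.
The state is a dict: "t": time; "q": joint angles; "qd": joint speeds; "tau": joint torques, N m; "position": TCP position; "orientation": TCP orientation; "ft_force": force on the tool from outside, world axes, zero at the start; "wrist_torque": the same for the moment, N m; "opening": opening from 0.0 (shut) to 1.0 (fully open); "grasp_force": force on a finger pad.
Only numpy, scipy, OpenCV 4.12 (cv2) and the standard library are available. Lean on these libraries where they do the work, as an engineer would, in place of code of your own. Each camera call takes 0.05 s, during which the arm holds its last target. There are 200 camera calls.

## Working session

There is one attempt and no reset: what is moved stays moved. The work goes in short steps, Python scripts to look and compute and a tool call to move; the robot and the scene stay as the last step left them, time stands still between calls to the robot, and variables do not carry over. Pictures are saved under pics/ and viewed, at most 10 in all, crops included, and the job is handed in when it is done.

Besides the shell and the picture viewer there is one more tool, called after "Request:" by a JSON object that holds its "fn" and its "kwargs", one argument or row to a line. arm_command: Moves the arm, as the interface text tells. Its arguments: {"type":"object","properties":{"deltas":{"type":"array","items":{"type":"object","properties":{"travel":{"type":"array","items":{"type":"number"}},"dr":{"type":"array","items":{"type":"number"}},"claw":{"type":"number"}}}},"newtons":{"type":"number"}},"required":["deltas"]}

```bash
mkdir -p pics; cat > h.py <<'E'
import numpy as np, cv2
from scipy.spatial.transform import Rotation as R
from bench import ctrl
def rot(q): return R.from_quat([q[1],q[2],q[3],q[0]]).as_matrix()
def snap(n,f):
    im=ctrl.get_image(n); cv2.imwrite('pics/'+f,im['frame'][:,:,::-1]); return im
def ray(im,u,v):
    K=im['camera_matrix']; d=np.array([(u-K[0,2])/K[0,0],-(v-K[1,2])/K[1,1],-1.]); return rot(im['orientation'])@d
def onz(im,u,v,z):
    d=ray(im,u,v); p=np.array(im['position']); return p+d*(z-p[2])/d[2]
def dep(im,u,v): return np.array(im['position'])+ray(im,u,v)*im['z_map'][int(v),int(u)]
E
python3 - <<'E'
from h import *
o=ctrl.get_obs(); print(o['position'],o['orientation'],o['opening'],ctrl.pinch_z)
for n in ['top','side']:
    im=snap(n,n+'1.png'); print(n,im['position'],im['orientation'],im['camera_matrix'])
E
```

```text
[0.15629517 0.65641237 0.4036794 ] [-7.62816093e-05  1.16606698e-01  9.93177679e-01 -9.85184861e-04] 0.9988708245977045 0.1635
top [0.39229054 0.2058353  1.08357489] [-0.70187297 -0.05775643  0.04686765  0.70840804] [[397.50421156   0.         325.52086339]
 [  0.         397.50421156 201.73094263]
 [  0.           0.           1.        ]]
side [ 0.45424557 -0.54423862  0.66205241] [ 0.89401351  0.44080085 -0.02672851 -0.07563097] [[403.49075114   0.         323.08807554]
 [  0.         403.49075114 193.27324437]
 [  0.           0.           1.        ]]
```

View pics/top1.png

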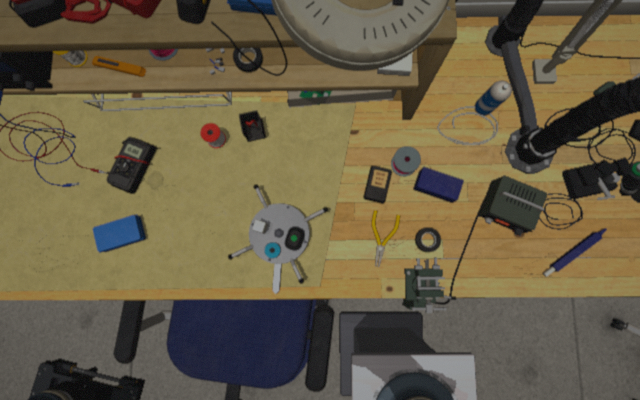

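View pics/side1.png

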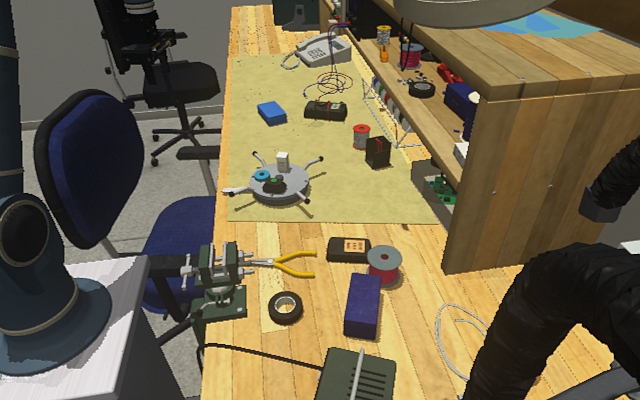

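The top view shows the plate at about (280,233), the relay at (260,227), the reel at (272,251), the switch at (295,238) and the tongue running down to (277,290). The spoke balls are near (256,186), (327,209), (301,281) and (231,257). I'll refine these by casting rays.

```bash
cat >> h.py <<'E'
def measure(im):
    """plate centre (plate disc circle), ball angles by dark blobs around it"""
    f=im['frame']
    return f
E
python3 - <<'E'
from h import *
im=snap('top','t2.png'); f=im['frame']
x0,y0=210,170
c=cv2.resize(f[y0:y0+130,x0:x0+140],None,fx=4.5,fy=4.5,interpolation=cv2.INTER_CUBIC)
cv2.imwrite('pics/t2c.png',c[:,:,::-1])
g=f.max(2).astype(int)
B=[]
for (u,v) in [(256,186),(327,209),(301,281),(231,257)]:
    w=(g[v-7:v+8,u-7:u+8]<45).astype(np.uint8)
    n,l,s,ce=cv2.connectedComponentsWithStats(w)
    k=1+np.argmax(s[1:,4]) ; p=ce[k]+[u-7,v-7]; P=onz(im,*p,0.0474); B.append(P); print(p,s[k],P.round(4))
B=np.array(B); 
c1=B.mean(0); print('c',c1, 'r',np.linalg.norm(B-c1,axis=1),'ang',np.degrees(np.arctan2(*(B-c1)[:,1::-1].T[[0,1]])))
# relay top (z .0844), reel
hsv=cv2.cvtColor(f,cv2.COLOR_RGB2HSV)
for n,(u,v),z in [('relay',(260,227),.0844),('reel',(272,251),.048),('tonguetip',(277,291),.0124)]:
    print(n,onz(im,u,v,z).round(4),dep(im,u,v).round(4),hsv[v,u])
print('plate',dep(im,280,215), dep(im,288,225))
E
```

```text
[255.8 186. ] [6 6 3 3 5] [0.5912 0.4063 0.0474]
[325.33333333 209.25      ] [ 4  6  4  4 12] [0.527  0.2219 0.0474]
[301.11111111 280.33333333] [6 5 3 4 9] [0.344  0.2854 0.0474]
[229.85714286 256.57142857] [5 5 3 4 7] [0.4058 0.4704 0.0474]
c [0.46698577 0.34599229 0.0474    ] r [0.13806683 0.13786994 0.1371383  0.13864523] ang [  25.88967929  -64.20221887 -153.7870879   116.18291871]
relay [0.4787 0.3866 0.0844] [0.4787 0.3867 0.0841] [ 80   5 157]
reel [0.4192 0.361  0.048 ] [0.4193 0.3615 0.0449] [140  18  42]
tonguetip [0.3151 0.3518 0.0124] [0.3151 0.3519 0.0119] [110   5 146]
plate [0.51428694 0.34259933 0.03604091] [0.48742496 0.32112011 0.03637822]
```

View pics/t2c.png

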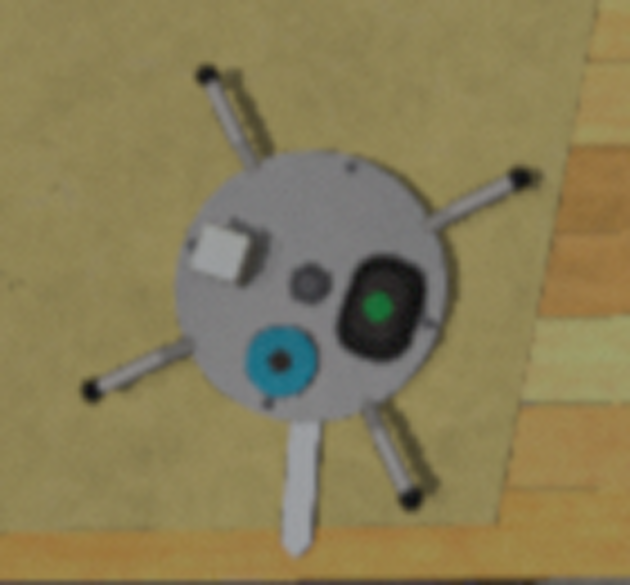

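The crop shows the plate centre near (310,285), the relay at (222,252), four spokes with black balls, and the tongue tip at (296,553). By rays the hub is (0.467, 0.346), and all four balls lie at r ≈ 138 mm, as they must. The spokes are at 26°, 116°, -64° and -154°, so the relay is at about 71°. Next I'll measure the tongue direction, then start the turn.

```bash
cat > m.py <<'E'
from h import *
im=ctrl.get_image('top'); f=im['frame']; hub=np.array([.467,.346])
hsv=cv2.cvtColor(f,cv2.COLOR_RGB2HSV)
vv,uu=np.mgrid[:400,:640]
P=np.array([onz(im,u,v,.0124)[:2] for u,v in zip(uu[255:300,255:300].ravel(),vv[255:300,255:300].ravel())])
s=hsv[255:300,255:300].reshape(-1,3)
d=P-hub; r=np.hypot(*d.T); a=np.degrees(np.arctan2(d[:,1],d[:,0]))%360
m=(r>.09)&(r<.145)&(abs(a-178)<12)&(s[:,1]<45)&(s[:,2]>110)
for lo in (.09,.108,.126):
    k=m&(r>=lo)&(r<lo+.018); print('tongue',lo,k.sum(),a[k].mean(),(a[k].max()-a[k].min()))
x,y=P[m].T; L=cv2.fitLine(P[m].astype(np.float32),cv2.DIST_L2,0,.01,.01).ravel(); print('line',np.degrees(np.arctan2(L[1],L[0])),L)
E
python3 m.py
```

```text
tongue 0.09 42 175.65171077071994 10.19002615872347
tongue 0.108 45 175.73275735910227 8.149667629367201
tongue 0.126 43 175.81132890531043 7.23027380497436
line -3.13797 [ 0.9985006  -0.05474053  0.34940276  0.35470217]
```

Request:
{"fn": "arm_command", "kwargs": {
  "deltas": [
    {"travel": [0, 0, 0], "dr": [0, 0, 0.123], "claw": -1},
    {"travel": [0, 0, 0], "dr": [0, 0, 0.123], "claw": -1},
    {"travel": [0, 0, 0], "dr": [0, 0, 0.123], "claw": -1},
    {"travel": [0, 0, 0], "dr": [0, 0, 0.123], "claw": -1},
    {"travel": [0, 0, 0], "dr": [0, 0, 0.123], "claw": -1},
    {"travel": [0, 0, 0], "dr": [0, 0, 0.123], "claw": -1},
    {"travel": [0, 0, 0], "dr": [0, 0, 0.123], "claw": -1},
    {"travel": [0, 0, 0], "dr": [0, 0, 0.123], "claw": -1},
    {"travel": [0, 0, 0], "dr": [0, 0, 0.123], "claw": -1},
    {"travel": [0, 0, 0], "dr": [0, 0, 0.123], "claw": -1}
  ]
}}

```text
t: 1.03
position: [0.1562, 0.6566, 0.4045]
orientation: [0.0, 0.67, 0.742, -0.0]
ft_force: [-0.8, -0.7, 0.5]
opening: 0.328
grasp_force: 0.0
```

Request:
{"fn": "arm_command", "kwargs": {
  "deltas": [
    {"travel": [0, 0, 0], "dr": [0, 0, 0.123], "claw": -1},
    {"travel": [0, 0, 0], "dr": [0, 0, 0.123], "claw": -1},
    {"travel": [0, 0, 0], "dr": [0, 0, 0.123], "claw": -1},
    {"travel": [0, 0, 0], "dr": [0, 0, 0.123], "claw": -1},
    {"travel": [0, 0, 0], "dr": [0, 0, 0.123], "claw": -1},
    {"travel": [0, 0, 0], "dr": [0, 0, 0.123], "claw": -1},
    {"travel": [0, 0, 0], "dr": [0, 0, 0.123], "claw": -1},
    {"travel": [0, 0, 0], "dr": [0, 0, 0.123], "claw": -1},
    {"travel": [0, 0, 0], "dr": [0, 0, 0.123], "claw": -1},
    {"travel": [0, 0, 0], "dr": [0, 0, 0.123], "claw": -1}
  ]
}}

```text
t: 1.87
position: [0.1562, 0.6566, 0.4045]
orientation: [0.0, 0.976, 0.219, -0.0]
ft_force: [0.1, -0.1, -0.2]
opening: 0.0
grasp_force: 0.0
```

```bash
cat > g.py <<'E'
import sys
from h import *
def go(p):
    o=ctrl.get_obs(); T=rot(o['orientation']); d=T.T@(np.array(p)-o['position'])*100
    print('t',o['t'],'pos',np.round(o['position'],4),'yangle',np.degrees(np.arctan2(T[1,1],T[0,1])).round(2),'zdir',T[:,2].round(3),'q',np.round(o['q'],2),'F',np.round(o['ft_force'],2),'op',round(o['opening'],2))
    print('travel cm',d.round(2))
go([float(v) for v in sys.argv[1:4]])
E
python3 g.py .590 .356 .40
```

```text
t 1.8667 pos [0.1562 0.6566 0.4045] yangle -64.68 zdir [-0. -0. -1.] q [-1.74  0.5   0.5   1.56 -0.25  1.15 -2.32] F [ 0.08 -0.06 -0.16] op 0.0
travel cm [26.36 45.73  0.45]
```

Request:
{"fn": "arm_command", "kwargs": {
  "deltas": [
    {"travel": [1.3, 2.25, 0], "dr": [0, 0, 0], "claw": -1},
    {"travel": [1.3, 2.25, 0], "dr": [0, 0, 0], "claw": -1},
    {"travel": [1.3, 2.25, 0], "dr": [0, 0, 0], "claw": -1},
    {"travel": [1.3, 2.25, 0], "dr": [0, 0, 0], "claw": -1},
    {"travel": [1.3, 2.25, 0], "dr": [0, 0, 0], "claw": -1},
    {"travel": [1.3, 2.25, 0], "dr": [0, 0, 0], "claw": -1},
    {"travel": [1.3, 2.25, 0], "dr": [0, 0, 0], "claw": -1},
    {"travel": [1.3, 2.25, 0], "dr": [0, 0, 0], "claw": -1},
    {"travel": [1.3, 2.25, 0], "dr": [0, 0, 0], "claw": -1},
    {"travel": [1.3, 2.25, 0], "dr": [0, 0, 0], "claw": -1}
  ]
}}

```text
t: 2.7
position: [0.3717, 0.5093, 0.4046]
orientation: [-0.0, 0.975, 0.222, -0.0]
ft_force: [-0.2, -0.1, -1.8]
opening: 0.004
grasp_force: 0.0
```

Request:
{"fn": "arm_command", "kwargs": {
  "deltas": [
    {"travel": [1.3, 2.25, 0], "dr": [0, 0, 0], "claw": -1},
    {"travel": [1.3, 2.25, 0], "dr": [0, 0, 0], "claw": -1},
    {"travel": [1.3, 2.25, 0], "dr": [0, 0, 0], "claw": -1},
    {"travel": [1.3, 2.25, 0], "dr": [0, 0, 0], "claw": -1},
    {"travel": [1.3, 2.25, 0], "dr": [0, 0, 0], "claw": -1},
    {"travel": [1.3, 2.25, 0], "dr": [0, 0, 0], "claw": -1},
    {"travel": [1.3, 2.25, 0], "dr": [0, 0, 0], "claw": -1},
    {"travel": [1.3, 2.25, 0], "dr": [0, 0, 0], "claw": -1},
    {"travel": [1.3, 2.25, 0], "dr": [0, 0, 0], "claw": -1},
    {"travel": [1.3, 2.25, 0], "dr": [0, 0, 0], "claw": -1}
  ]
}}

```text
t: 3.53
position: [0.5864, 0.3629, 0.4045]
orientation: [-0.0, 0.975, 0.222, -0.0]
ft_force: [0.4, 0.1, 0.3]
opening: 0.006
grasp_force: 0.0
```

```bash
python3 g.py .590 .356 .213; python3 -c "
from h import *
snap('side','s2.png')"
```

```text
t 3.5333 pos [0.5864 0.3629 0.4045] yangle -64.32 zdir [-0.001 -0.    -1.   ] q [-0.99  0.54  0.58  1.52 -0.31  1.17 -1.49] F [0.4  0.13 0.34] op 0.01
travel cm [ 0.04  0.79 19.15]
```

View pics/s2.png

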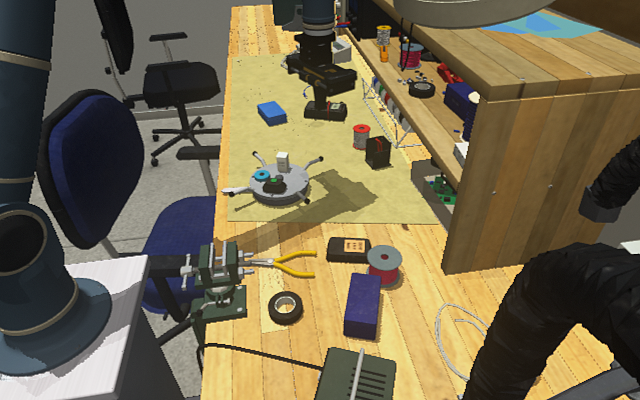

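The side view shows the shut gripper hanging above and beyond the plate, near (320,85). The path down beside the spoke is free.

Request:
{"fn": "arm_command", "kwargs": {
  "deltas": [
    {"travel": [0, 0.4, 2], "dr": [0, 0, 0], "claw": -1},
    {"travel": [0, 0.4, 2], "dr": [0, 0, 0], "claw": -1},
    {"travel": [0, 0, 2], "dr": [0, 0, 0], "claw": -1},
    {"travel": [0, 0, 2], "dr": [0, 0, 0], "claw": -1},
    {"travel": [0, 0, 2], "dr": [0, 0, 0], "claw": -1},
    {"travel": [0, 0, 2], "dr": [0, 0, 0], "claw": -1},
    {"travel": [0, 0, 2], "dr": [0, 0, 0], "claw": -1},
    {"travel": [0, 0, 2], "dr": [0, 0, 0], "claw": -1},
    {"travel": [0, 0, 2], "dr": [0, 0, 0], "claw": -1},
    {"travel": [0, 0, 1.1], "dr": [0, 0, 0], "claw": -1}
  ]
}}

```text
t: 4.42
position: [0.5879, 0.3564, 0.211]
orientation: [0.001, 0.975, 0.222, -0.002]
ft_force: [0.1, -0.3, -0.4]
opening: 0.006
grasp_force: 0.0
```

```bash
python3 g.py .579 .378 .213; python3 -c "
from h import *
snap('wrist','w1.png')"
```

```text
t 4.4167 pos [0.5879 0.3564 0.211 ] yangle -64.33 zdir [-0.003 -0.002 -1.   ] q [-0.92  0.73  0.48  1.67 -0.43  0.85 -1.38] F [ 0.1  -0.32 -0.38] op 0.01
travel cm [ 0.13 -2.34 -0.2 ]
```

View pics/w1.png

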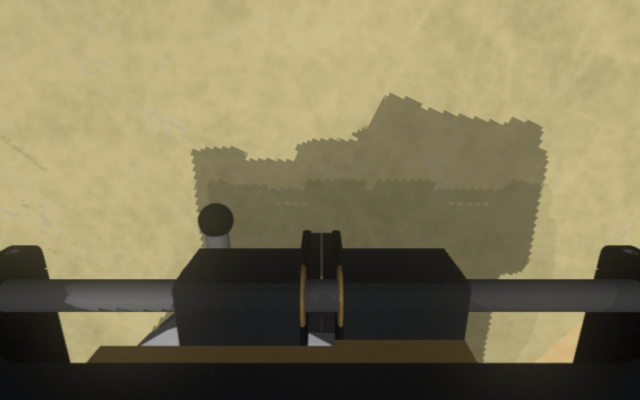

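The wrist view shows the shut fingertips at (320,235) and the ball of the target spoke at (215,220), to the tool's -y as planned. I'll approach it slowly along -y.

Request:
{"fn": "arm_command", "kwargs": {
  "deltas": [
    {"travel": [0, -0.28, 0], "dr": [0, 0, 0], "claw": -1},
    {"travel": [0, -0.28, 0], "dr": [0, 0, 0], "claw": -1},
    {"travel": [0, -0.28, 0], "dr": [0, 0, 0], "claw": -1},
    {"travel": [0, -0.28, 0], "dr": [0, 0, 0], "claw": -1},
    {"travel": [0, -0.28, 0], "dr": [0, 0, 0], "claw": -1},
    {"travel": [0, -0.28, 0], "dr": [0, 0, 0], "claw": -1},
    {"travel": [0, -0.28, 0], "dr": [0, 0, 0], "claw": -1},
    {"travel": [0, -0.28, 0], "dr": [0, 0, 0], "claw": -1},
    {"travel": [0, -0.28, 0], "dr": [0, 0, 0], "claw": -1},
    {"travel": [0, -0.28, 0], "dr": [0, 0, 0], "claw": -1}
  ]
}}

```text
t: 5.3
position: [0.5767, 0.3819, 0.2137]
orientation: [-0.0, 0.975, 0.222, -0.0]
ft_force: [-0.0, 0.1, 0.9]
opening: 0.006
grasp_force: 0.0
```

Request:
{"fn": "arm_command", "kwargs": {
  "deltas": [
    {"travel": [0.03, -0.3, 0], "dr": [0, 0, -0.026], "claw": -1},
    {"travel": [0.03, -0.3, 0], "dr": [0, 0, -0.026], "claw": -1},
    {"travel": [0.03, -0.3, 0], "dr": [0, 0, -0.026], "claw": -1},
    {"travel": [0.03, -0.3, 0], "dr": [0, 0, -0.026], "claw": -1},
    {"travel": [0.03, -0.3, 0], "dr": [0, 0, -0.026], "claw": -1},
    {"travel": [0.03, -0.3, 0], "dr": [0, 0, -0.026], "claw": -1},
    {"travel": [0.03, -0.3, 0], "dr": [0, 0, -0.026], "claw": -1},
    {"travel": [0.03, -0.3, 0], "dr": [0, 0, -0.026], "claw": -1},
    {"travel": [0.03, -0.3, 0], "dr": [0, 0, -0.026], "claw": -1},
    {"travel": [0.03, -0.3, 0], "dr": [0, 0, -0.026], "claw": -1}
  ]
}}

```text
t: 6.13
position: [0.5633, 0.4088, 0.2138]
orientation: [-0.0, 0.938, 0.348, 0.0]
ft_force: [1.2, 0.5, -0.4]
opening: 0.004
grasp_force: 0.3
```

```bash
cat >> g.py <<'E'
o=ctrl.get_obs(); T=rot(o['orientation']); d=T.T@(o['position']-np.array([.467,.346,o['position'][2]])); print('hub->tool in tool axes (mm): r,off',(d*1000).round(1),'theta',(np.degrees(np.arctan2(T[1,0],T[0,0]))).round(2))
E
python3 g.py .57 .38 .213; python3 -c "
from h import *
im=snap('top','t3.png');f=im['frame'][170:300,210:350]
cv2.imwrite('pics/t3.png',cv2.resize(f,None,fx=4.5,fy=4.5,interpolation=cv2.INTER_CUBIC)[:,:,::-1])"
```

```text
t 6.1333 pos [0.5633 0.4088 0.2138] yangle -49.3 zdir [ 0.  0. -1.] q [-0.96  0.73  0.42  1.65 -0.37  0.84 -1.25] F [ 1.2   0.45 -0.39] op 0.0
travel cm [-1.37  2.62  0.08]
hub->tool in tool axes (mm): r,off [114.   15.2   0. ] theta 40.7
```

View pics/t3.png

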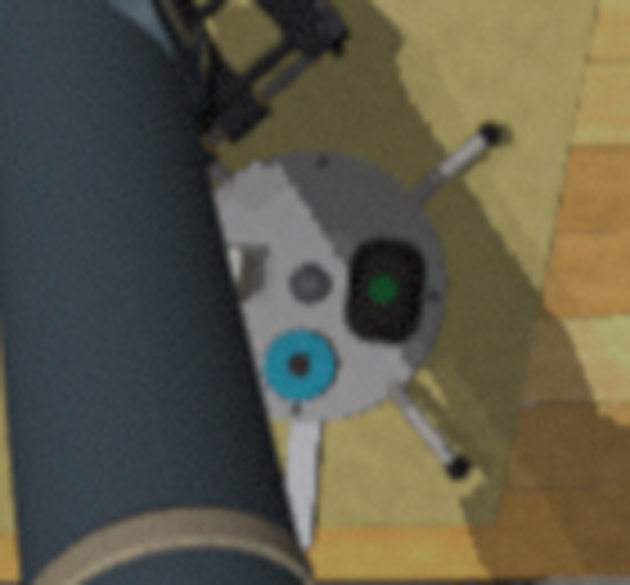

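The plate is turning: the right-hand ball moved from (519,177) to (490,132), about 13°, while the tongue stayed put. Continuing.

Request:
{"fn": "arm_command", "kwargs": {
  "deltas": [
    {"travel": [0.03, -0.3, 0], "dr": [0, 0, -0.026], "claw": -1},
    {"travel": [0.03, -0.3, 0], "dr": [0, 0, -0.026], "claw": -1},
    {"travel": [0.03, -0.3, 0], "dr": [0, 0, -0.026], "claw": -1},
    {"travel": [0.03, -0.3, 0], "dr": [0, 0, -0.026], "claw": -1},
    {"travel": [0.03, -0.3, 0], "dr": [0, 0, -0.026], "claw": -1},
    {"travel": [0.03, -0.3, 0], "dr": [0, 0, -0.026], "claw": -1},
    {"travel": [0.03, -0.3, 0], "dr": [0, 0, -0.026], "claw": -1},
    {"travel": [0.03, -0.3, 0], "dr": [0, 0, -0.026], "claw": -1},
    {"travel": [0.03, -0.3, 0], "dr": [0, 0, -0.026], "claw": -1},
    {"travel": [0.03, -0.3, 0], "dr": [0, 0, -0.026], "claw": -1}
  ]
}}

```text
t: 7.02
position: [0.5432, 0.4312, 0.2138]
orientation: [-0.0, 0.885, 0.466, 0.0]
ft_force: [1.6, 0.2, -0.1]
opening: 0.009
grasp_force: 0.3
```

Request:
{"fn": "arm_command", "kwargs": {
  "deltas": [
    {"travel": [0.03, -0.3, 0], "dr": [0, 0, -0.026], "claw": -1},
    {"travel": [0.03, -0.3, 0], "dr": [0, 0, -0.026], "claw": -1},
    {"travel": [0.03, -0.3, 0], "dr": [0, 0, -0.026], "claw": -1},
    {"travel": [0.03, -0.3, 0], "dr": [0, 0, -0.026], "claw": -1},
    {"travel": [0.03, -0.3, 0], "dr": [0, 0, -0.026], "claw": -1},
    {"travel": [0.03, -0.3, 0], "dr": [0, 0, -0.026], "claw": -1},
    {"travel": [0.03, -0.3, 0], "dr": [0, 0, -0.026], "claw": -1},
    {"travel": [0.03, -0.3, 0], "dr": [0, 0, -0.026], "claw": -1},
    {"travel": [0.03, -0.3, 0], "dr": [0, 0, -0.026], "claw": -1},
    {"travel": [0.03, -0.3, 0], "dr": [0, 0, -0.026], "claw": -1}
  ]
}}

```text
t: 7.85
position: [0.5181, 0.4478, 0.2138]
orientation: [-0.0, 0.817, 0.577, 0.0]
ft_force: [0.5, 0.5, 0.2]
opening: 0.006
grasp_force: 0.3
```

```bash
python3 g.py .57 .38 .213
```

```text
t 7.85 pos [0.5181 0.4478 0.2138] yangle -19.5 zdir [-0.  0. -1.] q [-0.97  0.69  0.28  1.67 -0.25  0.81 -0.91] F [0.49 0.5  0.21] op 0.01
travel cm [-4.66  7.16  0.08]
hub->tool in tool axes (mm): r,off [113.   14.2   0. ] theta 70.5
```

Request:
{"fn": "arm_command", "kwargs": {
  "deltas": [
    {"travel": [0.04, -0.3, 0], "dr": [0, 0, -0.026], "claw": -1},
    {"travel": [0.04, -0.3, 0], "dr": [0, 0, -0.026], "claw": -1},
    {"travel": [0.04, -0.3, 0], "dr": [0, 0, -0.026], "claw": -1},
    {"travel": [0.04, -0.3, 0], "dr": [0, 0, -0.026], "claw": -1},
    {"travel": [0.04, -0.3, 0], "dr": [0, 0, -0.026], "claw": -1},
    {"travel": [0.04, -0.3, 0], "dr": [0, 0, -0.026], "claw": -1},
    {"travel": [0.04, -0.3, 0], "dr": [0, 0, -0.026], "claw": -1},
    {"travel": [0.04, -0.3, 0], "dr": [0, 0, -0.026], "claw": -1},
    {"travel": [0.04, -0.3, 0], "dr": [0, 0, -0.026], "claw": -1},
    {"travel": [0.04, -0.3, 0], "dr": [0, 0, -0.026], "claw": -1}
  ]
}}

```text
t: 8.68
position: [0.4899, 0.4582, 0.2137]
orientation: [0.0, 0.735, 0.678, -0.0]
ft_force: [0.8, -0.6, -0.8]
opening: 0.003
grasp_force: 0.3
```

Request:
{"fn": "arm_command", "kwargs": {
  "deltas": [
    {"travel": [0.04, -0.3, 0], "dr": [0, 0, -0.026], "claw": -1},
    {"travel": [0.04, -0.3, 0], "dr": [0, 0, -0.026], "claw": -1},
    {"travel": [0.04, -0.3, 0], "dr": [0, 0, -0.026], "claw": -1},
    {"travel": [0.04, -0.3, 0], "dr": [0, 0, -0.026], "claw": -1},
    {"travel": [0.04, -0.3, 0], "dr": [0, 0, -0.026], "claw": -1},
    {"travel": [0.04, -0.3, 0], "dr": [0, 0, -0.026], "claw": -1},
    {"travel": [0.04, -0.3, 0], "dr": [0, 0, -0.026], "claw": -1},
    {"travel": [0.04, -0.3, 0], "dr": [0, 0, -0.026], "claw": -1},
    {"travel": [0.04, -0.3, 0], "dr": [0, 0, -0.026], "claw": -1},
    {"travel": [0.04, -0.3, 0], "dr": [0, 0, -0.026], "claw": -1}
  ]
}}

```text
t: 9.52
position: [0.4598, 0.4612, 0.2138]
orientation: [-0.0, 0.641, 0.768, 0.0]
ft_force: [0.2, -0.0, -0.1]
opening: 0.007
grasp_force: 0.3
```

Request:
{"fn": "arm_command", "kwargs": {
  "deltas": [
    {"travel": [0.04, -0.3, 0], "dr": [0, 0, -0.026], "claw": -1},
    {"travel": [0.04, -0.3, 0], "dr": [0, 0, -0.026], "claw": -1},
    {"travel": [0.04, -0.3, 0], "dr": [0, 0, -0.026], "claw": -1},
    {"travel": [0.04, -0.3, 0], "dr": [0, 0, -0.026], "claw": -1},
    {"travel": [0.04, -0.3, 0], "dr": [0, 0, -0.026], "claw": -1},
    {"travel": [0.04, -0.3, 0], "dr": [0, 0, -0.026], "claw": -1},
    {"travel": [0.04, -0.3, 0], "dr": [0, 0, -0.026], "claw": -1},
    {"travel": [0.04, -0.3, 0], "dr": [0, 0, -0.026], "claw": -1},
    {"travel": [0.04, -0.3, 0], "dr": [0, 0, -0.026], "claw": -1},
    {"travel": [0.04, -0.3, 0], "dr": [0, 0, -0.026], "claw": -1}
  ]
}}

```text
t: 10.35
position: [0.43, 0.4563, 0.2138]
orientation: [-0.0, 0.536, 0.844, 0.0]
ft_force: [0.8, -0.2, 0.2]
opening: 0.007
grasp_force: 0.3
```

```bash
python3 g.py .57 .38 .213; python3 -c "
from h import *
im=snap('top','t4.png');f=im['frame'][170:300,210:350]
cv2.imwrite('pics/t4.png',cv2.resize(f,None,fx=4.5,fy=4.5,interpolation=cv2.INTER_CUBIC)[:,:,::-1])"
```

```text
t 10.35 pos [0.43   0.4563 0.2138] yangle 25.19 zdir [ 0.  0. -1.] q [-0.94  0.6   0.08  1.81 -0.07  0.73 -0.39] F [ 0.82 -0.25  0.23] op 0.01
travel cm [-12.86   9.42   0.08]
hub->tool in tool axes (mm): r,off [115.5  13.5   0. ] theta 115.19
```

View pics/t4.png

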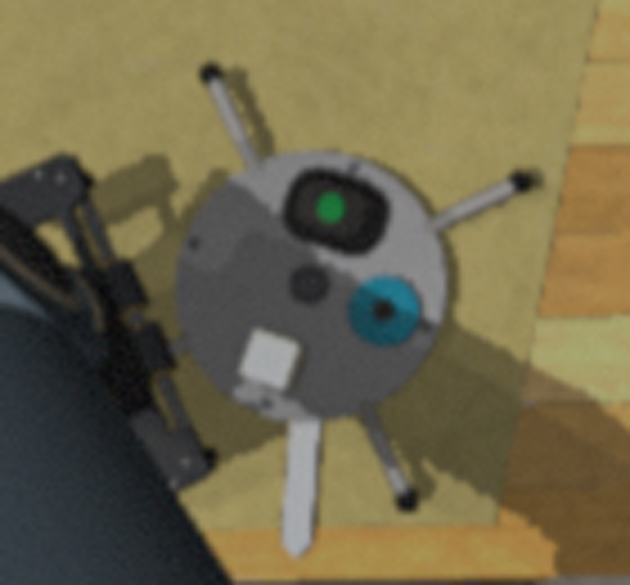

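The picture shows the relay at (270,360) close to the tongue, whose root is at (303,420) and tip at (297,553). The free balls are at (210,72), (522,180) and (404,500), and about 16° remains. I'll push about 12° more and measure before the last stretch.

Request:
{"fn": "arm_command", "kwargs": {
  "deltas": [
    {"travel": [0.03, -0.3, 0], "dr": [0, 0, -0.026], "claw": -1},
    {"travel": [0.03, -0.3, 0], "dr": [0, 0, -0.026], "claw": -1},
    {"travel": [0.03, -0.3, 0], "dr": [0, 0, -0.026], "claw": -1},
    {"travel": [0.03, -0.3, 0], "dr": [0, 0, -0.026], "claw": -1},
    {"travel": [0.03, -0.3, 0], "dr": [0, 0, -0.026], "claw": -1},
    {"travel": [0.03, -0.3, 0], "dr": [0, 0, -0.026], "claw": -1},
    {"travel": [0.03, -0.3, 0], "dr": [0, 0, -0.026], "claw": -1},
    {"travel": [0.03, -0.3, 0], "dr": [0, 0, -0.026], "claw": -1},
    {"travel": [0, 0, 0], "dr": [0, 0, 0], "claw": -1},
    {"travel": [0, 0, 0], "dr": [0, 0, 0], "claw": -1}
  ]
}}

```text
t: 11.23
position: [0.4082, 0.446, 0.2137]
orientation: [-0.0, 0.446, 0.895, -0.0]
ft_force: [0.3, 1.0, 0.1]
opening: 0.003
grasp_force: 0.0
```

```bash
cat > b.py <<'E'
from h import *
import sys
th=float(sys.argv[1]); im=ctrl.get_image('top'); f=im['frame']; g=f.max(2).astype(float)
K=im['camera_matrix']; Rm=rot(im['orientation'])
def proj(P):
    c=Rm.T@(np.array(P)-im['position']); return K[0,0]*c[0]/-c[2]+K[0,2], -K[1,1]*c[1]/-c[2]+K[1,2]
hub=np.array([.467,.346]); B={}
for k in range(4):
    a=np.radians(th+90*k); P=[*(hub+.138*np.array([np.cos(a),np.sin(a)])),.0474]
    u,v=[int(round(q)) for q in proj(P)]; w=g[v-6:v+7,u-6:u+7]
    W=np.clip(70-w,0,None)
    n,l,s,c=cv2.connectedComponentsWithStats((w<70).astype(np.uint8)); 
    if n<2: continue
    j=1+np.argmax(s[1:,4]); W=W*(l==j); yy,xx=np.mgrid[v-6:v+7,u-6:u+7]
    p=(W*xx).sum()/W.sum(),(W*yy).sum()/W.sum(); Q=onz(im,*p,.0474)[:2]; d=Q-hub
    B[k]=Q; print(k,'n',s[j,4],np.round(p,2),Q.round(4),'r',np.hypot(*d).round(4),'ang',(np.degrees(np.arctan2(d[1],d[0]))-90*k).round(2))
for a,b in [(0,2),(1,3)]:
    if a in B and b in B: d=B[a]-B[b]; print('pair',a,b,np.degrees(np.arctan2(d[1],d[0]))-90*a,(B[a]+B[b])/2,np.hypot(*d))
E
python3 b.py 127.5; python3 g.py .57 .38 .213; python3 m.py
python3 -c "
from h import *
im=ctrl.get_image('top');f=im['frame'][170:300,210:350]
cv2.imwrite('pics/t5.png',cv2.resize(f,None,fx=4.5,fy=4.5,interpolation=cv2.INTER_CUBIC)[:,:,::-1])"
```

```text
0 n 169 [235.55 264.67] [0.3849 0.4551] r 0.1365 ang 126.95
1 n 25 [310.15 274.36] [0.3589 0.2622] r 0.1368 ang -232.23
2 n 19 [319.71 200.51] [0.5504 0.2365] r 0.1376 ang -232.71
3 n 12 [246.49 191.75] [0.5759 0.4308] r 0.138 ang -232.11
pair 0 2 127.12482940844649 [0.4676663  0.34579498] 0.2741049439741161
pair 1 3 -232.16816369038912 [0.46740037 0.34648713] 0.274865319930573
t 11.2833 pos [0.4084 0.446  0.2137] yangle 36.94 zdir [-0. -0. -1.] q [-0.92  0.58  0.02  1.86 -0.02  0.7  -0.24] F [0.23 0.29 0.44] op 0.0
travel cm [-14.99   8.95   0.07]
hub->tool in tool axes (mm): r,off [115.2  13.3  -0. ] theta 126.94
tongue 0.09 21 177.05893372912686 8.664738602790266
tongue 0.108 51 176.15028272927958 9.620145759921229
tongue 0.126 46 176.0652243438738 7.309794262085433
line -6.0844765 [ 0.9943667  -0.10599466  0.3451003   0.35400128]
```

View pics/t5.png

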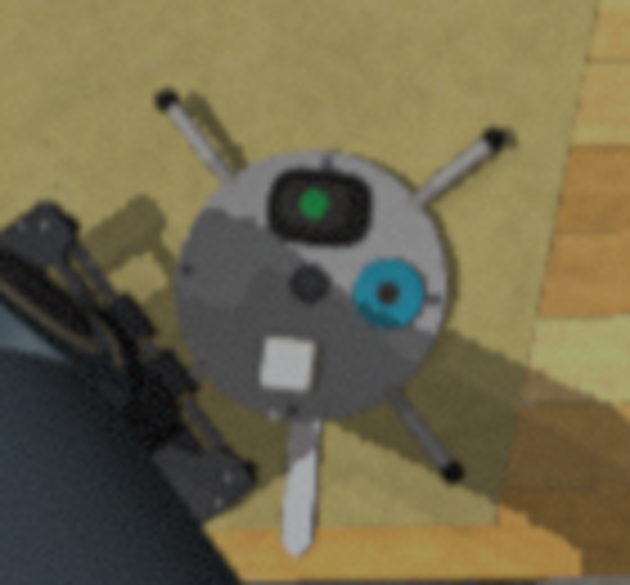

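The relay is now at (288,364), just short of the tongue line. The spokes give 172.8° for the relay against 176–177° for the tongue. I'll push 3° more slowly, then back off, lift and take an unshaded look.

Request:
{"fn": "arm_command", "kwargs": {
  "deltas": [
    {"travel": [0.02, -0.15, 0], "dr": [0, 0, -0.013], "claw": -1},
    {"travel": [0.02, -0.15, 0], "dr": [0, 0, -0.013], "claw": -1},
    {"travel": [0.02, -0.15, 0], "dr": [0, 0, -0.013], "claw": -1},
    {"travel": [0.02, -0.15, 0], "dr": [0, 0, -0.013], "claw": -1},
    {"travel": [0, 0, 0], "dr": [0, 0, 0], "claw": -1},
    {"travel": [0, 0, 0], "dr": [0, 0, 0], "claw": -1},
    {"travel": [0, 0.3, 0], "dr": [0, 0, 0], "claw": -1},
    {"travel": [0, 0.5, 0], "dr": [0, 0, 0], "claw": -1},
    {"travel": [0, 0.6, 0], "dr": [0, 0, 0], "claw": -1},
    {"travel": [0, 0.6, 0], "dr": [0, 0, 0], "claw": -1}
  ]
}}

```text
t: 12.22
position: [0.4191, 0.4566, 0.2138]
orientation: [0.0, 0.423, 0.906, 0.0]
ft_force: [0.3, 0.4, -0.2]
opening: -0.0
grasp_force: 0.0
```

Request:
{"fn": "arm_command", "kwargs": {
  "deltas": [
    {"travel": [0, 0, -1], "dr": [0, 0, 0], "claw": -1},
    {"travel": [0, 0, -2], "dr": [0, 0, 0], "claw": -1},
    {"travel": [0, 0, -2], "dr": [0, 0, 0], "claw": -1},
    {"travel": [0, 0, -2], "dr": [0, 0, 0], "claw": -1},
    {"travel": [0, 0, -2], "dr": [0, 0, 0], "claw": -1},
    {"travel": [2, 0, -2], "dr": [0, 0, 0], "claw": -1},
    {"travel": [3, 0, -2], "dr": [0, 0, 0], "claw": -1},
    {"travel": [3, 0, -2], "dr": [0, 0, 0], "claw": -1},
    {"travel": [3, 0, -2], "dr": [0, 0, 0], "claw": -1},
    {"travel": [3, 0, 0], "dr": [0, 0, 0], "claw": -1}
  ]
}}

```text
t: 13.05
position: [0.3283, 0.5652, 0.3897]
orientation: [0.0, 0.423, 0.906, 0.005]
ft_force: [-0.2, 0.8, 1.1]
opening: 0.007
grasp_force: 0.0
```

Request:
{"fn": "arm_command", "kwargs": {
  "deltas": [
    {"travel": [2, 2.5, 0], "dr": [0, 0, 0], "claw": -1},
    {"travel": [2, 2.5, 0], "dr": [0, 0, 0], "claw": -1},
    {"travel": [2, 2.5, 0], "dr": [0, 0, 0], "claw": -1},
    {"travel": [2, 2.5, 0], "dr": [0, 0, 0], "claw": -1},
    {"travel": [1, 2.5, 0], "dr": [0, 0, 0], "claw": -1},
    {"travel": [0, 2.5, 0], "dr": [0, 0, 0], "claw": -1},
    {"travel": [0, 2, 0], "dr": [0, 0, 0], "claw": -1},
    {"travel": [0, 0, 0], "dr": [0, 0, 0], "claw": -1},
    {"travel": [0, 0, 0], "dr": [0, 0, 0], "claw": -1},
    {"travel": [0, 0, 0], "dr": [0, 0, 0], "claw": -1}
  ]
}}

```text
t: 13.88
position: [0.4007, 0.7413, 0.384]
orientation: [-0.0, 0.423, 0.906, -0.0]
ft_force: [-0.5, -0.5, 0.1]
opening: 0.004
grasp_force: 0.0
```

```bash
python3 b.py 130.5; python3 g.py .57 .38 .213; python3 m.py
python3 -c "
from h import *
im=ctrl.get_image('top');f=im['frame'][170:300,210:350]
cv2.imwrite('pics/t6.png',cv2.resize(f,None,fx=4.5,fy=4.5,interpolation=cv2.INTER_CUBIC)[:,:,::-1])"
```

```text
0 n 31 [236.98 267.55] [0.3776 0.4512] r 0.1381 ang 130.37
1 n 17 [312.28 272.85] [0.3626 0.2567] r 0.1374 ang -229.45
2 n 17 [318.25 198.67] [0.5553 0.2403] r 0.1377 ang -230.11
3 n 11 [244.57 193.08] [0.5724 0.4358] r 0.1385 ang -229.57
pair 0 2 130.13351098518174 [0.46645585 0.34575488] 0.2757740850890287
pair 1 3 -229.50980149642663 [0.46752314 0.34626488] 0.2758571415427492
t 13.9333 pos [0.4004 0.7413 0.3844] yangle 39.97 zdir [-0.001  0.    -1.   ] q [-1.13  0.78  0.01  1.04 -0.01  1.32 -0.42] F [0.53 0.28 0.13] op 0.01
travel cm [-38.59 -10.2   17.12]
hub->tool in tool axes (mm): r,off [3.457e+02 2.029e+02 1.000e-01] theta 129.97
tongue 0.09 39 175.74439802652546 8.427998589425783
tongue 0.108 21 176.54439322457372 7.138468370461908m.py:10: RuntimeWarning: Mean of empty slice.
  k=m&(r>=lo)&(r<lo+.018); print('tongue',lo,k.sum(),a[k].mean(),(a[k].max()-a[k].min()))
  ret = ret.dtype.type(ret / rcount)
Traceback (most recent call last):
  File "m.py", line 10, in <module>
    k=m&(r>=lo)&(r<lo+.018); print('tongue',lo,k.sum(),a[k].mean(),(a[k].max()-a[k].min()))
                                                                    ~~~~~~~~^^
ValueError: zero-size array to reduction operation maximum which has no identity
```

View pics/t6.png

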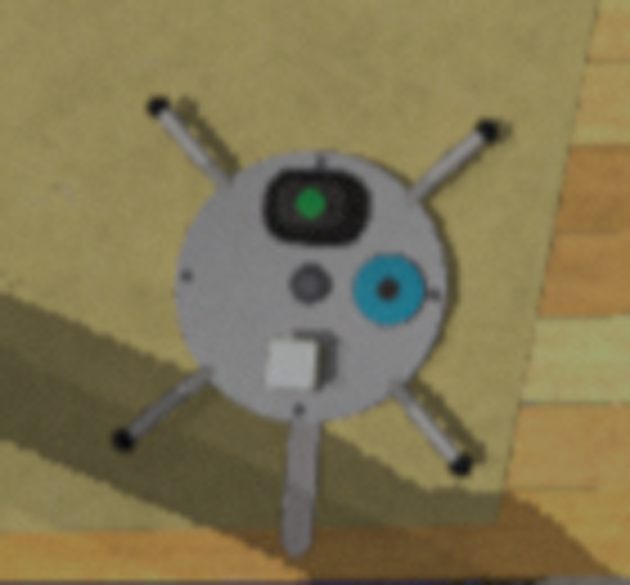

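The relay is at (292,363), its rim dot at (299,409), and the tongue runs from (303,421) to (297,555). The plate has rested at a relay angle of about 175.3° and the tongue reads 175.5–176.9°. A closer look with the wrist camera should settle it.

```bash
python3 - <<'E'
from h import *
im=ctrl.get_image('wrist'); o=ctrl.get_obs(); T=rot(o['orientation']); C=rot(im['orientation'])
off=T.T@(np.array(im['position'])-o['position']); look=T.T@(-C[:,2])
print('off',off.round(4),'look',look.round(3),'f',im['camera_matrix'][0,0])
# keep current yaw; target: optical axis meets (.40,.35,.03), TCP z 0.40
for tz in (.40,):
    c=off; h=tz+(T@off)[2]-.03; d=T@look; s=h/-d[2]
    p=np.array([.40,.35,.03])-d*s-T@off; print('TCP',p.round(3),'travel',(T.T@(p-o['position'])*100).round(1),'range',np.hypot(*p[:2]),'footprint mm/px',1000*s/im['camera_matrix'][0,0])
E
```

```text
off [0.0795 0.0003 0.0208] look [-0.29  -0.     0.957] f 356.72031655868693
TCP [0.383 0.37  0.4  ] travel [-27.3 -25.2  -1.6] range 0.5323449178403017 footprint mm/px 1.022890296155781
```

Request:
{"fn": "arm_command", "kwargs": {
  "deltas": [
    {"travel": [-2, -1.6, 0], "dr": [0, 0, 0], "claw": -1},
    {"travel": [-2, -1.6, 0], "dr": [0, 0, 0], "claw": -1},
    {"travel": [-2, -1.6, 0], "dr": [0, 0, 0], "claw": -1},
    {"travel": [-2, -1.6, 0], "dr": [0, 0, 0], "claw": -1},
    {"travel": [-2, -1.6, 0], "dr": [0, 0, 0], "claw": -1},
    {"travel": [-2, -1.6, 0], "dr": [0, 0, 0], "claw": -1},
    {"travel": [-2, -1.6, 0], "dr": [0, 0, 0], "claw": -1},
    {"travel": [-2, -1.6, 0], "dr": [0, 0, 0], "claw": -1},
    {"travel": [-2, -1.6, 0], "dr": [0, 0, 0], "claw": -1},
    {"travel": [-2, -1.6, 0], "dr": [0, 0, 0], "claw": -1}
  ]
}}

```text
t: 14.92
position: [0.4063, 0.4839, 0.3845]
orientation: [0.0, 0.423, 0.906, 0.0]
ft_force: [0.6, -0.2, 0.1]
opening: 0.005
grasp_force: 0.0
```

Request:
{"fn": "arm_command", "kwargs": {
  "deltas": [
    {"travel": [-2, -1.5, 0], "dr": [0, 0, 0], "claw": -1},
    {"travel": [-2, -1.5, 0], "dr": [0, 0, 0], "claw": -1},
    {"travel": [-2, -1.5, 0], "dr": [0, 0, 0], "claw": -1},
    {"travel": [-2, -1.5, 0], "dr": [0, 0, 0], "claw": -1},
    {"travel": [-2, -1.5, 0], "dr": [0, 0, 0], "claw": -1},
    {"travel": [-2, -1.5, 0], "dr": [0, 0, 0], "claw": -1},
    {"travel": [0, 0, 0], "dr": [0, 0, 0], "claw": -1},
    {"travel": [0, 0, 0], "dr": [0, 0, 0], "claw": -1},
    {"travel": [0, 0, 0], "dr": [0, 0, 0], "claw": -1},
    {"travel": [0, 0, 0], "dr": [0, 0, 0], "claw": -1}
  ]
}}

```text
t: 15.75
position: [0.4144, 0.3369, 0.3841]
orientation: [-0.0, 0.422, 0.906, 0.001]
ft_force: [-0.7, -0.8, -0.0]
opening: 0.007
grasp_force: 0.0
```

```bash
python3 g.py .57 .38 .213; python3 - <<'E'
from h import *
import pickle
im=snap('wrist','w2.png'); pickle.dump(im,open('w2.pkl','wb'))
E
```

```text
t 15.75 pos [0.4144 0.3369 0.3841] yangle 40.05 zdir [ 0.     0.001 -1.   ] q [-0.79  0.26  0.03  1.89 -0.01  0.99 -0.05] F [-0.71 -0.82 -0.05] op 0.01
travel cm [-6.73 14.66 17.12]
hub->tool in tool axes (mm): r,off [ 26.9 -46.1  -0. ] theta 130.05
```

View pics/w2.png

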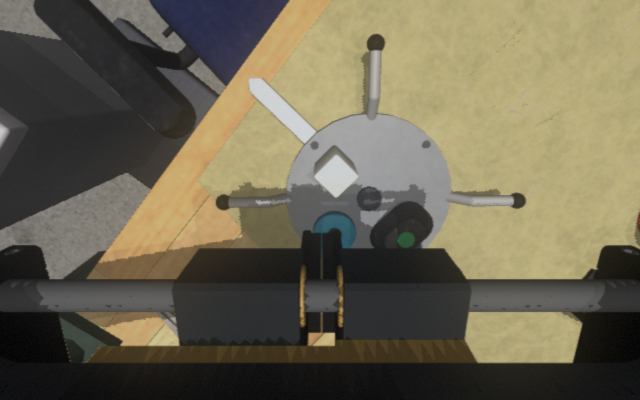

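The view is clear: tongue from (252,80) to (310,138), rim dot (315,145), hub screw (369,198), and balls at (376,42), (517,200) and (223,202).

```bash
python3 - <<'E'
from h import *
import pickle
im=pickle.load(open('w2.pkl','rb')); f=im['frame']; g=f.max(2).astype(float)
B=[]
for u,v in [(376,42),(517,200),(223,202)]:
    w=(g[v-13:v+14,u-13:u+14]<60).astype(np.uint8); w=cv2.morphologyEx(w,cv2.MORPH_OPEN,np.ones((5,5),np.uint8))
    n,l,s,c=cv2.connectedComponentsWithStats(w); j=1+np.argmax(s[1:,4]); p=c[j]+[u-13,v-13]
    Q=onz(im,*p,.0474)[:2]; B.append(Q); print(p.round(1),s[j],Q.round(4))
hub=(B[1]+B[2])/2; print('hub',hub,'len',np.linalg.norm(B[1]-B[2]))
for b,k in zip(B,(0,-90,90)):
    d=b-hub; print('ball r',np.hypot(*d).round(4),'spoke ang',(np.degrees(np.arctan2(d[1],d[0]))-k))
p=B[1]-B[2]; print('pair',np.degrees(np.arctan2(p[1],p[0]))+90)
d=onz(im,315,145,.0364)[:2]-hub; print('rim dot r',np.hypot(*d),'ang',np.degrees(np.arctan2(d[1],d[0])))
hsv=cv2.cvtColor(f,cv2.COLOR_RGB2HSV)
w=((hsv[...,1]<40)&(hsv[...,2]>130)).astype(np.uint8)
w[:, :240]=0; w[:, 325:]=0; w[:70]=0; w[150:]=0
n,l,s,c=cv2.connectedComponentsWithStats(w); j=l[110,283] if l[110,283] else 1+np.argmax(s[1:,4]); print(s[j],hsv[110,283])
vv,uu=np.nonzero(l==j); P=np.array([onz(im,u,v,.0124)[:2] for u,v in zip(uu,vv)]); e=P-hub; r=np.hypot(*e.T); a=np.degrees(np.arctan2(e[:,1],e[:,0]))%360
print('tip r',r.max())
for lo in np.arange(.086,.14,.009):
    k=(r>=lo)&(r<lo+.009)
    if k.any(): print(round(lo,3),k.sum(),((a[k].min()+a[k].max())/2).round(2),a[k].mean().round(2),'width mm',(np.radians(np.ptp(a[k]))*(lo+.0045)*1000).round(1))
k=(r>.09)&(r<.14); L=cv2.fitLine(P[k].astype(np.float32),2,0,.01,.01).ravel(); print('line',np.degrees(np.arctan2(L[1],L[0])),'lateral at hub mm',1000*((hub[0]-L[2])*L[1]-(hub[1]-L[3])*L[0]))
E
```

```text
Traceback (most recent call last):
ValueError: attempt to get argmax of an empty sequence
```

Ball threshold was too low; raising it.

```bash
cat > w.py <<'E'
from h import *
import pickle,sys
im=pickle.load(open(sys.argv[1],'rb')); f=im['frame']; g=f.max(2).astype(float)
B=[]
for u,v in [(376,42),(517,200),(223,202)]:
    wn=g[v-13:v+14,u-13:u+14]; w=(wn<wn.min()+35).astype(np.uint8); w=cv2.morphologyEx(w,cv2.MORPH_OPEN,cv2.getStructuringElement(cv2.MORPH_ELLIPSE,(7,7)))
    n,l,s,c=cv2.connectedComponentsWithStats(w); j=1+np.argmax(s[1:,4]); p=c[j]+[u-13,v-13]
    Q=onz(im,*p,.0474)[:2]; B.append(Q); print(p.round(1),s[j],wn.min(),Q.round(4))
hub=(B[1]+B[2])/2; print('hub',hub,'len',np.linalg.norm(B[1]-B[2]))
for b,k in zip(B,(0,-90,90)):
    d=b-hub; print('ball r',np.hypot(*d).round(4),'spoke ang',(np.degrees(np.arctan2(d[1],d[0]))-k))
d=onz(im,315,145,.0364)[:2]-hub; print('rim dot r',np.hypot(*d),'ang',np.degrees(np.arctan2(d[1],d[0])))
hsv=cv2.cvtColor(f,cv2.COLOR_RGB2HSV)
w=((hsv[...,1]<40)&(hsv[...,2]>130)).astype(np.uint8)
w[:, :240]=0; w[:, 325:]=0; w[:70]=0; w[150:]=0
n,l,s,c=cv2.connectedComponentsWithStats(w); j=l[110,283] or 1+np.argmax(s[1:,4]); print(s[j],hsv[110,283])
vv,uu=np.nonzero(l==j); P=np.array([onz(im,u,v,.0124)[:2] for u,v in zip(uu,vv)]); e=P-hub; r=np.hypot(*e.T); a=np.degrees(np.arctan2(e[:,1],e[:,0]))%360
print('tip r',r.max())
for lo in np.arange(.086,.14,.009):
    k=(r>=lo)&(r<lo+.009)
    if k.any(): print(round(lo,3),k.sum(),((a[k].min()+a[k].max())/2).round(2),a[k].mean().round(2),'width mm',(np.radians(np.ptp(a[k]))*(lo+.0045)*1000).round(1))
k=(r>.09)&(r<.14); L=cv2.fitLine(P[k].astype(np.float32),2,0,.01,.01).ravel(); print('line',np.degrees(np.arctan2(L[1],L[0])),'lateral at hub mm',1000*((hub[0]-L[2])*L[1]-(hub[1]-L[3])*L[0]))
E
python3 w.py w2.pkl
```

```text
[375.1  42.3] [  4   5  17  17 220] 59.0 [0.3771 0.4518]
[518.4 199.9] [  9   6  12  15 137] 56.0 [0.5717 0.437 ]
[222.5 201.9] [  6   6  13  15 161] 58.0 [0.3613 0.2582]
hub [0.46651337 0.34761567] len 0.27605044969812675
ball r 0.1372 spoke ang 130.6449282343952
ball r 0.138 spoke ang 130.35136055347894
ball r 0.138 spoke ang -229.64863944652103
rim dot r 0.07229462349421409 ang 175.51990937221893
[ 249   78   76   72 1765] [102   6 212]
tip r 0.15734659556959285
0.086 170 176.29 176.24 width mm 18.1
0.095 177 176.16 176.02 width mm 18.1
0.104 179 176.15 176.13 width mm 18.3
0.113 181 176.11 176.13 width mm 18.4
0.122 179 176.15 176.08 width mm 17.6
0.131 187 176.18 176.13 width mm 18.0
0.14 179 176.11 176.03 width mm 18.0
line -3.9731357 lateral at hub mm -0.1723437369827935
```

The wrist view agrees with itself: the tongue measures 18 mm wide and is at 176.1°. The relay is at 175.4–175.6°, so the two agree to about 0.6°, or 0.8 mm at the rim. That is within the calibration. The stand hasn't moved and the arm is clear, so I'm handing in.

```bash
python3 -c "
from bench import ctrl
print(ctrl.finish_job())"
```

```text
the job is handed in; nothing more can be done
None
```

The plate is turned and at rest with the relay in line with the index tongue to about 0.6° (0.8 mm at the rim) by my last measurement; the arm is clear and the job is handed in, with no verdict returned.

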